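# Stop and tag out the root slicer

## Task

The root slicer has to be stopped and tagged before cleaning: first push its red mushroom stop button fully in, so that it stays in. Then take the red tag out of the rack and hang it by its opening on the slicer's hook, with its red marked face pointing outward, away from the slicer, and let go so that it hangs still. Leave the green tag, the basket, the mug and the brush where they are.

Things in the scene. Friction and masses are not known exactly. Their poses are not given: they have to be found in the camera images.
- stop (a joint): travel of the slicer's red mushroom stop button along its own axis, m: 0 out, 0.009 fully in. It needs about 6 to 8 N and stays where it is left.
- stop_top (a point): centre of the top of the red mushroom head (40 mm across) of the stop button, on a yellow box low on the slicer's front, beside the hook. z points out along the button's axis, leaning 35 degrees from vertical away from the machine; push along -z. The slicer's upright front face is about 50 mm behind it, 200 mm high; the steel hopper farther back rises to 292 mm.
- hook_root (a point): where the slicer's hook leaves the slicer's flat upright front face, on the hook's axis, 170 mm above the table. Its -x axis points straight out of the face (outward), z is up. The hook is a dark steel bar 8 mm thick: 75 mm level outward, then a sloping end that rises 12 mm over the last 15 mm.
- hook_tip (a point): centre of the round upturned end of the hook, 90 mm out from hook_root and 12 mm higher. Same axes.
- red_tag_center (a point): middle of the red tag, half-way up. Rigid white plate 6 mm thick, 60 wide, 136 tall, 60 g. x: out of its red marked face (the other face is all white); y: across its width; z: up along it, to the tab. Starts leaning 30 degrees from vertical in the rack, red face upward. Along z from here: lower edge -68 mm, opening -8 to +36 mm, tab +38 to +68 mm.
- red_tag_tab (a point): centre of the red tag's grip tab, 53 mm above its middle; same axes. The tab is 44 mm wide, 30 mm tall, 6 mm thick.
- red_tag_peak (a point): peak of the roof-shaped top of the red tag's opening, 36 mm above its middle; same axes. The opening is 42 mm wide and 44 mm tall under the peak; the roof falls 30 degrees to each side, so the 8 mm hook bar lies with its axis 5 mm under the peak.
- rack: fixed wooden tag rack, 240 mm wide (y), 130 deep, origin midway between the slots, on the table, 35 mm towards -x from the slots' floors. Two slots side by side, 108 mm apart, either may hold the red tag; they lean 30 degrees towards the rack's -x. A slot is 10 mm wide, holds a tag's lowest 40 mm, and a board backs the lowest 68 mm of its underside. Draw a tag out along its own z.
- green_tag_center (a point): middle of the green tag: same shape and axes, green panels, in the other slot. To be left there.
- basket: round shallow wicker basket with root pieces, 140 mm across, 30 mm high, origin at the centre of its underside. To be left alone.
- mug: blue mug, 76 mm across, 85 mm high, handle at +y, origin at the centre of its underside. To be left alone.
- brush: flat brush about 0.2 m long, wooden handle, grey head, lying on the table along its x axis between rack and slicer. To be left alone.
Things that resemble listed ones, but are neither listed nor needed, are in the scene too. What is shaped like the part that bears red_tag_center but yellow is not meant.

How it is judged:
By the outcome, as a careful person would: the job done as asked, in the order asked, and still so for the second after the job is handed in, with the robot touching nothing.
It also fails if it takes over 51 s, if anything falls off the work surface, if the arm or the gripper's body presses on something with over 40 N, if the wrist force passes 120 N, or if a joint passes its speed limit or range.

## Robot

A 6-joint arm with a two-finger parallel gripper is mounted at the origin on the work surface. World frame = base frame: x ahead of the robot, y to its left, z up, the work surface at z = 0. Lengths are in mm, angles in degrees, forces in N, time in s.
With the tool pointing down it reaches from about 300 to 850 mm from the base axis. Payload 4.2 kg.
Tool frame: the origin (TCP) lies between the finger pads; the fingertips stand 22 mm ahead of it and the grasp point (between the pads) lies 3 mm ahead of it; z points along the fingers, y is the direction in which the jaws open and shut (so a half turn about z gives the same grasp; the last joint's range is limited). The gripper opens to 91 mm and grips with 3 to 60 N. Pads are 32 mm wide; open, the fingers measure 118 mm over their backs; the gripper's body (76 mm by 178 mm) begins 60 mm behind the grasp point.
Start: joints at [-72.823, 18.312, 89.639, -0, 72.044, -1.146], TCP at [180.769, -545.86, 235.976] pointing down, gripper open.
Joint ranges: [-177.97, 177.97], [-48.28, 115.42], [12.27, 149.76], [-77.06, 257.06], [2.81, 150.46], [-146.56, 146.56]. Speed limits (degrees/s): [147.25, 147.25, 180, 180, 180, 180].

## Interface

Orientations are given as [roll, pitch, yaw] about the fixed x, y, z axes, in that order (R = Rz(yaw) Ry(pitch) Rx(roll)).
In Python, from workcell import telemetry, cams, env gives the robot as it stands.
- The arm moves only by the shell command python3 -m inch 'ROWS' [FORCE]. ROWS is JSON, a list of rows, each an object of numbers: "x", "y", "z": the shift along the tool's x, y, z in cm; "yaw": the turn about the tool's z in units of 5 degrees (1.0 is 5 degrees); "gripper": the gripper's target within -1 to 1 (fully open at 1, half-way at 0, shut at -1). A call has 1 to 12 rows; each row shifts and turns the commanded pose from where the row before left it, along the tool's axes as they then stand; what a row does not reach is not made up. A row lasts 1/12 s, in which the tool goes at most 41.7 mm and 7.16 degrees, less where a joint would pass 70% of its speed; a pose out of reach is approached as far as the arm can. A call is refused whole if a number of a shift passes 4.17 or a number of a turn 1, either way. A call with a gripper value outside its range is refused whole. The fingers move at their own pace and stop on an object; FORCE is the grip in N (left out, the last holds). Time passes only in rows, so rows that do not move let the fingers close. It gives the time, the measured TCP pose, the force and the opening at its end, in the units of the state.
- telemetry.state(): the state, without advancing time (a new reading comes with each control period).
- cams.grab_frame(name): name is "scene" or "top"; returns a dict with "pixels" (400x640x3 uint8, red, green, blue), "mtx" (3x3 intrinsics, pixels), "rvec" (rotation vector, rad) and "tvec" (3), from world to camera coordinates, as OpenCV has them. Camera axes: x right, y down, z forward; pixel columns grow to the right and rows downward; lengths in mm; the calibration is good to about 2 mm. A picture is of the moment at which its call begins. There is no depth.
- env.job_done(): hands the job in, once; it reports no verdict.
The state is a dict: "time_s": time; "qpos": joint angles; "qvel": joint speeds; "effort": joint torques, N m; "ee_pos": TCP position; "ee_rot": TCP orientation; "force": force on the tool from outside, world axes, zero at the start; "torque": the same for the moment, N m; "gripper_width": finger opening in mm.
Only numpy, scipy, OpenCV 4.12 (cv2) and the standard library are available. Lean on these libraries where they do the work, as an engineer would, in place of code of your own. Each camera call takes 0.05 s, during which the arm holds its last target. There are 200 camera calls.

## Working session

There is one attempt and no reset: what is moved stays moved. The work goes in short steps, Python scripts to look and compute and a shell command to move; the robot and the scene stay as the last step left them, time stands still between calls to the robot, and variables do not carry over. Pictures are saved under pics/ and viewed, about 8 in all and at most 12, crops included, and the job is handed in when it is done.

```bash
ls; mkdir -p pics; python3 - <<'E'
from workcell import telemetry, cams, env
import cv2,numpy as np
for n in("scene","top"):
    f=cams.grab_frame(n); cv2.imwrite(f"pics/{n}0.png",f["pixels"][:,:,::-1]); np.savez(f"pics/{n}0.npz",**f)
    R=cv2.Rodrigues(np.array(f["rvec"],float))[0]; print(n,np.array(f["mtx"]).tolist(),-R.T@np.array(f["tvec"]).ravel(), R[2])
print(telemetry.state())
E
```

```text
pics
scene [[406.0925342664908, 0.0, 324.36930536943726], [0.0, 406.0925342664908, 200.92915450021013], [0.0, 0.0, 1.0]] [1325.97824262    6.02026435 1042.74931568] [-0.62797692  0.05364955 -0.77638052]
top [[467.85875543563054, 0.0, 319.6133708629921], [0.0, 467.85875543563054, 197.98850829443256], [0.0, 0.0, 1.0]] [ 419.44610661   73.25922354 1491.35608916] [ 0.12355522 -0.01693753 -0.99219314]
{'time_s': 0.1, 'qpos': array([-7.28226242e+01,  1.83467418e+01,  8.96972173e+01,  7.49412489e-04,
        7.20429163e+01, -1.14663271e+00]), 'qvel': array([ 0.08028765, -0.07837283, -0.18684123, -0.00737729,  0.07348174,
       -0.07870373]), 'effort': array([-1.17261952e-04, -4.13331771e+01, -2.32509327e+01,  7.28605594e-02,
        4.21808346e-02, -7.11369285e-05]), 'ee_pos': array([ 180.65520403, -545.4668964 ,  235.23161113]), 'ee_rot': array([-1.79913156e+02, -2.45089130e-03,  1.83237751e+01]), 'force': array([-0.20965586,  0.19148467,  0.2463931 ]), 'torque': array([-0.00273504, -0.00175488,  0.01253408]), 'gripper_width': 91.12614157560073}
```

View pics/scene0.png

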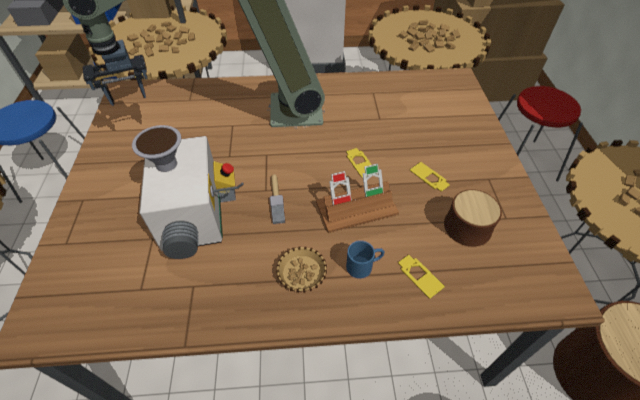

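View pics/top0.png

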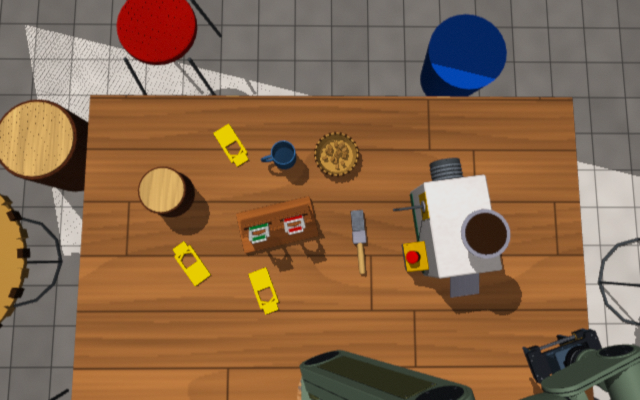

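The scene view has the stop at (227,169), the hook at (232,187), the red tag at (341,188) and the green tag at (373,180). It also shows the brush at (277,200), basket (301,269) and mug (361,259).

What could be mistaken for the red tag:
- Green tag: scene (373,180).
- Yellow plates: scene (360,163), (430,177), (421,276).

The red stool and red-panelled objects elsewhere aren't tags. I choose the tag with red panels in the rack at (341,188), and will check it in a close crop.

```bash
python3 - <<'E'
import cv2,numpy as np
s=cv2.imread("pics/scene0.png");t=cv2.imread("pics/top0.png")
c=lambda im,x,y,w,h,k:cv2.resize(im[y:y+h,x:x+w],None,fx=k,fy=k,interpolation=cv2.INTER_CUBIC)
a=c(s,200,155,50,50,8)[:300]; a=c(s,195,158,50,37,8); b=c(s,318,158,50+0,37,8)
b=c(s,315,155,88,65,400/88)
d=c(t,385,185,60,45,400/60);e=c(t,232,192,92,69,400/92)
r=lambda i:cv2.resize(i,(400,300))
cv2.imwrite("pics/c1.png",np.vstack([np.hstack([r(a),r(b)]),np.hstack([r(d),r(e)])]))
E
```

```text
(no output)
```

View pics/c1.png

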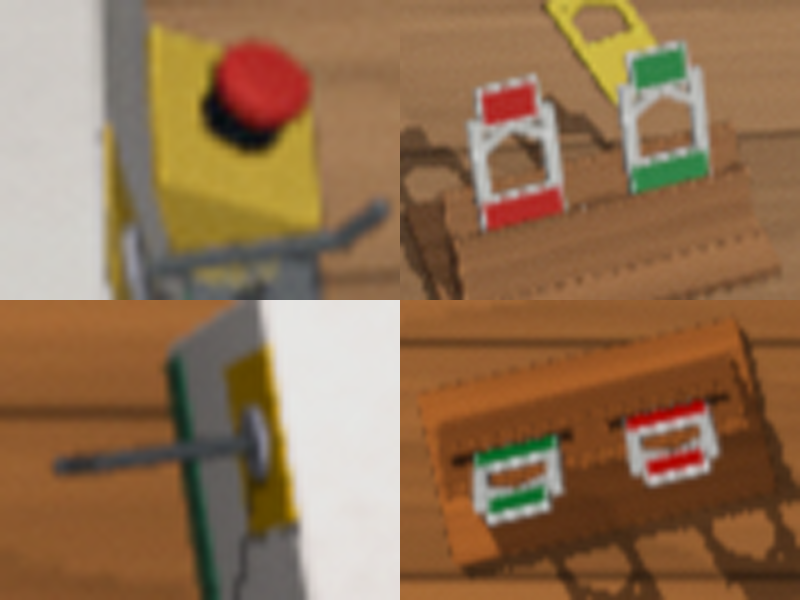

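The crop confirms the pick: white plate, red panels on its upper face, in the rack's -y slot. The hook tip and root and the red button are clear in both views.

```bash
cat > h.py <<'E'
import cv2,numpy as np
def load(n): return dict(np.load(n))
def P(f): return np.array(f["mtx"],float)@np.c_[cv2.Rodrigues(np.array(f["rvec"],float))[0],np.array(f["tvec"],float).ravel()]
def tri(S,T,a,b):
    X=cv2.triangulatePoints(P(S),P(T),np.array(a,float).reshape(2,1),np.array(b,float).reshape(2,1)).ravel();return X[:3]/X[3]
def proj(f,X): 
    return cv2.projectPoints(np.array(X,float).reshape(-1,3),np.array(f["rvec"],float),np.array(f["tvec"],float),np.array(f["mtx"],float),None)[0].reshape(-1,2)
def blobs(im,ch,x0,y0,x1,y1,mn=6):
    c=im[y0:y1,x0:x1].astype(int);o=[i for i in range(3) if i!=ch]
    m=((c[...,ch]>1.8*c[...,o[0]])&(c[...,ch]>1.8*c[...,o[1]])&(c[...,ch]>70)&(abs(c[...,o[0]]-c[...,o[1]])<45)).astype(np.uint8)
    n,_,st,ce=cv2.connectedComponentsWithStats(m)
    return [(ce[i]+[x0,y0],st[i,4],st[i,:4]+[x0,y0,0,0]) for i in range(1,n) if st[i,4]>=mn]
E
python3 - <<'E'
from h import *
S,T=load("pics/scene0.npz"),load("pics/top0.npz")
for nm,f,bx in(("S",S,(318,165,360,215)),("T",T,(270,210,315,240)),("Sb",S,(215,158,240,185)),("Tb",T,(400,240,430,270))):
    print(nm,[(c.round(2),a,s) for c,a,s in blobs(f["pixels"],0,*bx)])
q=lambda u,v,k,x,y:(x+(u+.5)/k-.5,y+(v+.5)/k-.5)
a=lambda u,v:q(u,v,8,195,158); d=lambda u,v:q(u,v-300,400/60,385,185)
tip=tri(S,T,a(379,207),d(62,466)); print("tip",tip)
# root: on top view at d(250,442); z=170 plane solve by scene+top
for s,t in((a(150,266),d(255,440)),(a(142,268),d(262,440))): print("root",tri(S,T,s,t))
E
```

```text
S [(array([338.43, 177.07]), np.int32(75), array([333, 173,  12,   9])), (array([341.76, 199.97]), np.int32(99), array([334, 196,  17,   9]))]
T [(array([290.7 , 223.42]), np.int32(721), array([270, 210,  45,  30])), (array([294.87, 228.71]), np.int32(45), array([289, 226,  13,   6]))]
Sb [(array([227.41, 167.96]), np.int32(99), array([222, 163,  12,  11]))]
Tb [(array([412.16, 256.97]), np.int32(128), array([406, 251,  13,  13]))]
tip [ 550.15595034 -160.0799629   181.30722067]
root [ 562.36898743 -243.29652198  170.26442419]
root [ 562.44180962 -246.36803618  169.52425012]
```

```bash
python3 - <<'E'
from h import *
S,T=load("pics/scene0.npz"),load("pics/top0.npz")
def col(f,sat,h,bx):
    x0,y0,x1,y1=bx;hs=cv2.cvtColor(f["pixels"],cv2.COLOR_RGB2HSV)[y0:y1,x0:x1].astype(int)
    m=((abs((hs[...,0]-h+90)%180-90)<(5 if h==0 else 20))&(hs[...,1]>sat)&(hs[...,2]>70)).astype(np.uint8)
    n,_,st,ce=cv2.connectedComponentsWithStats(m)
    return [((ce[i]+[x0,y0]).round(2),st[i,4]) for i in range(1,n) if st[i,4]>10]
rS=col(S,150,0,(318,165,360,215));rT=col(T,200,0,(270,210,315,240))
gS=col(S,100,65,(355,155,390,200));gT=col(T,100,65,(240,215,275,245))
print(rS,rT,gS,gT,sep="\n")
rt=tri(S,T,rS[0][0],rT[-1][0]);rl=tri(S,T,rS[-1][0],rT[0][0])
gt=tri(S,T,gS[0][0],gT[-1][0]);gl=tri(S,T,gS[-1][0],gT[0][0])
for n,v in(("rt",rt),("rl",rl),("gt",gt),("gl",gl)):print(n,v.round(1))
d=((gt-rt)+(gl-rl))/2;print("sep",d,np.linalg.norm(d),"psi",np.degrees(np.arctan2(-d[0],d[1])))
print("len",np.linalg.norm(rt-rl),(rt-rl)/np.linalg.norm(rt-rl),(gt-gl)/np.linalg.norm(gt-gl))
b=tri(S,T,(227.41,167.96),(412.16,256.97));print("button",b,proj(S,b),proj(T,b))
# panel ref: reproj errors
for X,s,t in((rt,rS[0][0],rT[-1][0]),(rl,rS[-1][0],rT[0][0])):print(proj(S,X)-s,proj(T,X)-t)
E
python3 -c "
import workcell,inspect;from workcell import cams;print(dir(workcell))"
```

```text
[(array([338.38, 177.11]), np.int32(61)), (array([341.64, 199.76]), np.int32(80))]
[(array([292.78, 217.54]), np.int32(41)), (array([295.  , 228.59]), np.int32(22))]
[(array([371.46, 169.46]), np.int32(61)), (array([373.9 , 191.87]), np.int32(78))]
[(array([258.3 , 226.08]), np.int32(53)), (array([258.62, 237.51]), np.int32(39))]
rt [499.1 120.2 131.6]
rl [536.5 129.3  67.8]
gt [473.3 225.4 130.7]
gl [510.5 234.1  66.7]
sep [-25.88297487 104.99415926  -0.93542868] 108.14146704455207 psi 13.848334514964108
len 74.48298813482698 [-0.50194002 -0.12120769  0.85636728] [-0.49889563 -0.11615423  0.85884303]
button [ 417.03493915 -223.45252116  109.83737474] [[227.92585141 167.98801392]] [[412.5832334  256.94219571]]
[[ 0.61105599 -0.00595766]] [[0.478385   0.04264349]]
[[ 0.67437483 -0.00716474]] [[0.51337615 0.04800867]]
['__builtins__', '__cached__', '__doc__', '__file__', '__loader__', '__name__', '__package__', '__spec__', 'cams', 'env', 'telemetry']
```

Checks: tag spacing 108.1 mm (108 expected), tag lean about 31°, hook tip z 181 (182 expected), hook root z 170. The red tag's yaw is about 13.9° and the hook points outward at about 98°. Next: rise, turn to yaw 98 and close the fingers for the push.

```bash
cat >> h.py <<'E'
def go(x,y,z):
    from workcell import telemetry
    s=telemetry.state();p=s["ee_pos"];w=np.radians(s["ee_rot"][2])
    d=np.array([x,y,z])-p;c,n=np.cos(w),np.sin(w)
    print("t",round(s["time_s"],2),"pos",p.round(1),"rot",s["ee_rot"].round(2),"F",s["force"].round(1),"w",round(s["gripper_width"],1),"| cm tool:",(np.array([c*d[0]+n*d[1],n*d[0]-c*d[1],-d[2]])/10).round(2))
E
python3 -m inch '[{"yaw":-1,"z":-0.8,"gripper":-1},{"yaw":-1,"z":-0.8,"gripper":-1},{"yaw":-1,"z":-0.8,"gripper":-1},{"yaw":-1,"z":-0.8,"gripper":-1},{"yaw":-1,"z":-0.8,"gripper":-1},{"yaw":-1,"z":-0.8,"gripper":-1},{"yaw":-1,"z":-0.8,"gripper":-1},{"yaw":-1,"z":-0.8,"gripper":-1},{"yaw":-1,"z":-0.8,"gripper":-1},{"yaw":-1,"z":-0.8,"gripper":-1},{"yaw":-1,"z":-0.8,"gripper":-1},{"yaw":-1,"z":-0.8,"gripper":-1}]' 10
python3 -m inch '[{"yaw":-1},{"yaw":-1},{"yaw":-1},{"yaw":-1},{}]'
python3 -c "
from h import *
go(300,-200,325);go(415,-195,325)"
```

```text
t 0.1 pos [ 180.7 -545.5  235.2] rot [-179.91   -0.     18.32] F [-0.2  0.2  0.2] w 91.1 | cm tool: [ 22.19 -29.04  -8.98]
t 0.1 pos [ 180.7 -545.5  235.2] rot [-179.91   -0.     18.32] F [-0.2  0.2  0.2] w 91.1 | cm tool: [ 33.26 -25.9   -8.98]invalid input
invalid input
```

```bash
python3 -m inch '[{"x":0,"y":0,"z":-0.8,"yaw":-1,"gripper":-1}]' 10; python3 -c "
from h import *
go(300,-200,325)"
```

```text
time_s: 0.18
ee_pos: [180.4, -544.8, 242.0]
ee_rot: [-179.7, -0.0, 23.4]
force: [-0.3, 0.1, -1.0]
gripper_width: 87.1
t 0.18 pos [ 180.4 -544.8  242. ] rot [-1.7975e+02 -3.0000e-02  2.3400e+01] F [-0.3  0.1 -1. ] w 87.1 | cm tool: [ 24.67 -26.89  -8.3 ]
```

All five keys are required in every row.

```bash
python3 -m inch '[{"x":0,"y":0,"z":-0.8,"yaw":-1,"gripper":-1},{"x":0,"y":0,"z":-0.8,"yaw":-1,"gripper":-1},{"x":0,"y":0,"z":-0.8,"yaw":-1,"gripper":-1},{"x":0,"y":0,"z":-0.8,"yaw":-1,"gripper":-1},{"x":0,"y":0,"z":-0.8,"yaw":-1,"gripper":-1},{"x":0,"y":0,"z":-0.8,"yaw":-1,"gripper":-1},{"x":0,"y":0,"z":-0.8,"yaw":-1,"gripper":-1},{"x":0,"y":0,"z":-0.8,"yaw":-1,"gripper":-1},{"x":0,"y":0,"z":-0.8,"yaw":-1,"gripper":-1},{"x":0,"y":0,"z":-0.8,"yaw":-1,"gripper":-1},{"x":0,"y":0,"z":-0.8,"yaw":-1,"gripper":-1},{"x":0,"y":0,"z":0,"yaw":-1,"gripper":-1}]' | tail -4
python3 -m inch '[{"x":0,"y":0,"z":0,"yaw":-1,"gripper":-1},{"x":0,"y":0,"z":0,"yaw":-1,"gripper":-1},{"x":0,"y":0,"z":0,"yaw":-1,"gripper":-1},{"x":0,"y":0,"z":0,"yaw":0,"gripper":-1}]' | tail -3
python3 -c "
from h import *
go(300,-200,325);go(415,-195,325)"
```

```text
ee_pos: [180.9, -546.3, 333.3]
ee_rot: [179.9, 0.1, 83.6]
force: [0.5, -1.0, 0.4]
gripper_width: 7.5
ee_rot: [-180.0, -0.1, 98.4]
force: [0.3, -0.9, 0.4]
gripper_width: 0.7
t 1.52 pos [ 180.7 -545.6  331.5] rot [-1.7999e+02 -5.0000e-02  9.8400e+01] F [ 0.3 -0.9  0.4] w 0.7 | cm tool: [32.45 16.85  0.65]
t 1.52 pos [ 180.7 -545.6  331.5] rot [-1.7999e+02 -5.0000e-02  9.8400e+01] F [ 0.3 -0.9  0.4] w 0.7 | cm tool: [31.26 28.3   0.65]
```

```bash
python3 -m inch '[{"x":3.5,"y":1.6,"z":0,"yaw":0,"gripper":-1},{"x":3.5,"y":1.6,"z":0,"yaw":0,"gripper":-1},{"x":3.5,"y":1.6,"z":0,"yaw":0,"gripper":-1},{"x":3.5,"y":1.6,"z":0,"yaw":0,"gripper":-1},{"x":3.5,"y":1.6,"z":0,"yaw":0,"gripper":-1},{"x":3.5,"y":1.6,"z":0,"yaw":0,"gripper":-1},{"x":3.5,"y":2,"z":0,"yaw":0,"gripper":-1},{"x":3.5,"y":2,"z":0,"yaw":0,"gripper":-1},{"x":3,"y":2.8,"z":0,"yaw":0,"gripper":-1},{"x":0.3,"y":4,"z":0,"yaw":0,"gripper":-1},{"x":0,"y":4,"z":0,"yaw":0,"gripper":-1},{"x":0,"y":2,"z":0,"yaw":0,"gripper":-1}]' | tail -4
python3 -c "
from h import *
go(413,-193,158)"
```

```text
ee_pos: [400.0, -196.3, 331.8]
ee_rot: [179.9, 0.0, 98.4]
force: [-0.3, -1.5, 0.1]
gripper_width: 0.2
t 2.52 pos [ 400.  -196.3  331.8] rot [1.7988e+02 1.0000e-02 9.8350e+01] F [-0.3 -1.5  0.1] w 0.2 | cm tool: [ 0.14  1.34 17.38]
```

```bash
python3 -m inch '[{"x":0,"y":0.7,"z":3.5,"yaw":0,"gripper":-1},{"x":0,"y":0.5,"z":3.5,"yaw":0,"gripper":-1},{"x":0,"y":0,"z":3.5,"yaw":0,"gripper":-1},{"x":0,"y":0,"z":3.5,"yaw":0,"gripper":-1},{"x":0,"y":0,"z":2,"yaw":0,"gripper":-1},{"x":0,"y":0,"z":1.2,"yaw":0,"gripper":-1},{"x":0,"y":0,"z":0,"yaw":0,"gripper":-1},{"x":0,"y":0,"z":0,"yaw":0,"gripper":-1}]' | tail -4
python3 - <<'E'
from h import *
from workcell import cams
go(413,-193,158)
ims=[]
for n,b in(("scene",(180,110,300,200)),("top",(370,180,490,270))):
    f=cams.grab_frame(n);x0,y0,x1,y1=b
    ims.append(cv2.resize(f["pixels"][y0:y1,x0:x1,::-1],(400,300),interpolation=cv2.INTER_CUBIC))
cv2.imwrite("pics/p1.png",np.hstack(ims))
E
```

```text
ee_pos: [408.4, -196.1, 159.7]
ee_rot: [-179.9, -0.0, 98.2]
force: [0.3, 0.5, 1.0]
gripper_width: 0.5
t 3.18 pos [ 408.4 -196.1  159.7] rot [-1.7994e+02 -4.0000e-02  9.8240e+01] F [0.3 0.5 1. ] w 0.5 | cm tool: [0.24 0.5  0.17]
```

View pics/p1.png

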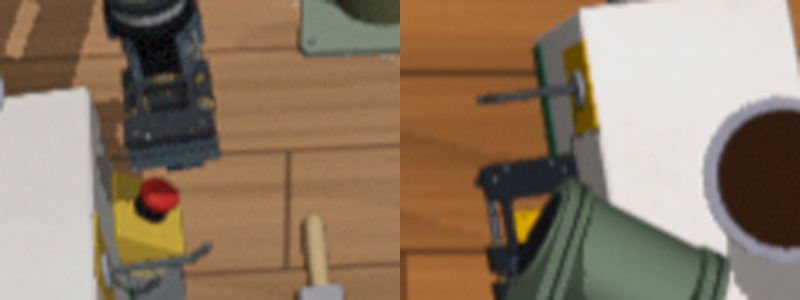

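The scene crop shows the gripper above and just outboard of the red button (scene about (227,169)), clear of the hook. The finger contact itself is hidden. I'll push along the button axis and watch the force.

```bash
python3 -m inch '[{"x":0.2,"y":0.5,"z":0.2,"yaw":0,"gripper":-1},{"x":-0.3,"y":0,"z":0.42,"yaw":0,"gripper":-1},{"x":-0.3,"y":0,"z":0.42,"yaw":0,"gripper":-1},{"x":-0.3,"y":0,"z":0.42,"yaw":0,"gripper":-1},{"x":-0.3,"y":0,"z":0.42,"yaw":0,"gripper":-1},{"x":0,"y":0,"z":0,"yaw":0,"gripper":-1}]' | sed -n '2p;4p'
for i in 1; do python3 -m inch '[{"x":-0.12,"y":0,"z":0.16,"yaw":0,"gripper":-1},{"x":-0.12,"y":0,"z":0.16,"yaw":0,"gripper":-1},{"x":0,"y":0,"z":0,"yaw":0,"gripper":-1}]' | sed -n '2p;4p'; done
python3 -m inch '[{"x":-0.12,"y":0,"z":0.16,"yaw":0,"gripper":-1},{"x":-0.12,"y":0,"z":0.16,"yaw":0,"gripper":-1},{"x":0,"y":0,"z":0,"yaw":0,"gripper":-1}]' | sed -n '2p;4p'
python3 -m inch '[{"x":-0.12,"y":0,"z":0.16,"yaw":0,"gripper":-1},{"x":-0.12,"y":0,"z":0.16,"yaw":0,"gripper":-1},{"x":0,"y":0,"z":0,"yaw":0,"gripper":-1}]' | sed -n '2p;4p'
```

```text
ee_pos: [415.0, -205.7, 140.6]
force: [0.7, 0.2, 1.7]
ee_pos: [415.3, -207.5, 138.1]
force: [-0.6, 1.9, 3.8]
ee_pos: [415.6, -209.8, 134.9]
force: [-0.5, 3.7, 4.0]
ee_pos: [415.8, -210.8, 133.4]
force: [-3.1, 10.4, 18.2]
```

```bash

python3 -m inch '[{"x":-0.1,"y":0,"z":0.14,"yaw":0,"gripper":-1},{"x":0,"y":0,"z":0,"yaw":0,"gripper":-1},{"x":0,"y":0,"z":0,"yaw":0,"gripper":-1}]' | sed -n '2p;4p'
python3 -m inch '[{"x":-0.1,"y":0,"z":0.14,"yaw":0,"gripper":-1},{"x":0,"y":0,"z":0,"yaw":0,"gripper":-1},{"x":0,"y":0,"z":0,"yaw":0,"gripper":-1}]' | sed -n '2p;4p'
```

```text
ee_pos: [415.9, -210.9, 133.1]
force: [-5.0, 13.5, 28.0]
ee_pos: [415.9, -211.1, 132.9]
force: [-7.3, 18.0, 36.6]
```

Firm stop: 2 mm more command gave only 0.5 mm of motion and the force rose to about 41 N along the axis. Backing off and checking the button.

```bash

python3 -m inch '[{"x":0.3,"y":0,"z":-0.42,"yaw":0,"gripper":-1},{"x":0.6,"y":0,"z":-0.84,"yaw":0,"gripper":-1},{"x":1.2,"y":0,"z":-2,"yaw":0,"gripper":-1},{"x":2,"y":0,"z":-3,"yaw":0,"gripper":-1},{"x":2,"y":0,"z":-3,"yaw":0,"gripper":1},{"x":3,"y":0,"z":-2.5,"yaw":0,"gripper":1},{"x":4,"y":0,"z":0,"yaw":0,"gripper":1},{"x":4,"y":0,"z":0,"yaw":0,"gripper":1},{"x":4,"y":0,"z":0,"yaw":0,"gripper":1},{"x":4,"y":0,"z":0,"yaw":0,"gripper":1},{"x":4,"y":0,"z":0,"yaw":0,"gripper":1},{"x":3,"y":0,"z":0,"yaw":0,"gripper":1}]' | sed -n '2p;4p'
python3 - <<'E'
from h import *
from workcell import cams
fs=[cams.grab_frame(n) for n in("scene","top")];ims=[]
for f,(x0,y0),n in zip(fs,((195,150),(385,230)),("scene","top")):
    np.savez(f"pics/{n}1.npz",**f)
    ims.append(cv2.resize(f["pixels"][y0:y0+45,x0:x0+60,::-1],(400,300),interpolation=cv2.INTER_CUBIC))
cv2.imwrite("pics/p2.png",np.hstack(ims))
for f,bx in((fs[0],(215,158,240,185)),(fs[1],(400,240,430,270))): print([(c.round(2),a,s) for c,a,s in blobs(f["pixels"],0,*bx)])
bs=[max(blobs(f["pixels"],0,*bx),key=lambda b:b[1])[0] for f,bx in((fs[0],(215,158,240,185)),(fs[1],(400,240,430,270)))]
print(tri(*fs,*bs))
go(500,120,250)
E
```

```text
ee_pos: [368.9, 105.4, 246.4]
force: [-0.1, 0.3, 0.2]
[(array([225.99, 169.87]), np.int32(92), array([221, 165,  11,  11]))]
[(array([413.34, 256.8 ]), np.int32(121), array([408, 251,  12,  13]))]
[ 417.53171699 -228.91316284  101.97143209]
t 6.13 pos [369.1 106.3 246.3] rot [ 1.7998e+02 -4.0000e-02  9.8690e+01] F [-0.3 -0.3  0.4] w 58.9 | cm tool: [-0.62 13.15 -0.37]
```

View pics/p2.png

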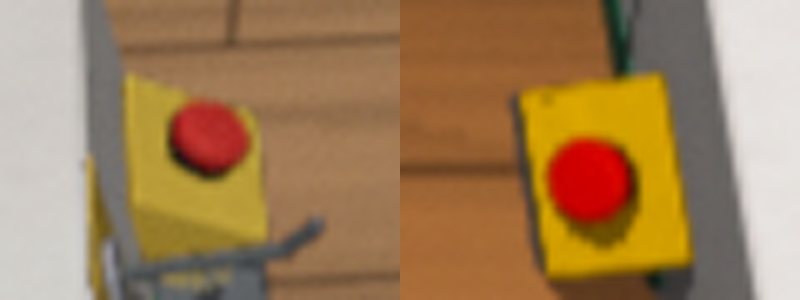

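The button has sunk against the yellow box: the head in scene moved from (227,168) to (226,170), and triangulation gives 9.6 mm along its axis (9 expected). It is in and stays in.

Next: turn to the tag's yaw.

```bash
python3 -m inch '[{"x":0,"y":0,"z":0,"yaw":1,"gripper":1},{"x":0,"y":0,"z":0,"yaw":1,"gripper":1},{"x":0,"y":0,"z":0,"yaw":1,"gripper":1},{"x":0,"y":0,"z":0,"yaw":1,"gripper":1},{"x":0,"y":0,"z":0,"yaw":1,"gripper":1},{"x":0,"y":0,"z":0,"yaw":1,"gripper":1},{"x":0,"y":0,"z":0,"yaw":1,"gripper":1},{"x":0,"y":0,"z":0,"yaw":1,"gripper":1},{"x":0,"y":0,"z":0,"yaw":1,"gripper":1},{"x":0,"y":0,"z":0,"yaw":1,"gripper":1},{"x":0,"y":0,"z":0,"yaw":1,"gripper":1},{"x":0,"y":0,"z":0,"yaw":1,"gripper":1}]' | tail -3
python3 -m inch '[{"x":0,"y":0,"z":0,"yaw":1,"gripper":1},{"x":0,"y":0,"z":0,"yaw":1,"gripper":1},{"x":0,"y":0,"z":0,"yaw":1,"gripper":1},{"x":0,"y":0,"z":0,"yaw":1,"gripper":1},{"x":0,"y":0,"z":0,"yaw":1,"gripper":1},{"x":3,"y":0,"z":0,"yaw":0,"gripper":1},{"x":3,"y":0,"z":0,"yaw":0,"gripper":1},{"x":3,"y":0,"z":0,"yaw":0,"gripper":1},{"x":3,"y":0,"z":0,"yaw":0,"gripper":1},{"x":0,"y":1,"z":0,"yaw":0,"gripper":1},{"x":0,"y":0,"z":0,"yaw":0,"gripper":1},{"x":0,"y":0,"z":0,"yaw":0,"gripper":1}]' | tail -3
python3 -c "
from h import *
go(494.7,119.1,143)"
```

```text
ee_rot: [179.9, 0.0, 38.0]
force: [-0.5, 0.7, -0.5]
gripper_width: 91.2
ee_rot: [180.0, 0.1, 13.2]
force: [0.2, -0.0, -0.3]
gripper_width: 91.3
t 8.13 pos [488.3 119.7 245.7] rot [1.7997e+02 1.2000e-01 1.3220e+01] F [ 0.2 -0.  -0.3] w 91.3 | cm tool: [ 0.61  0.21 10.27]
```

```bash
python3 -m inch '[{"x":0.6,"y":0.2,"z":2,"yaw":-0.13,"gripper":1},{"x":0,"y":0,"z":2.5,"yaw":0,"gripper":1},{"x":0,"y":0,"z":2.5,"yaw":0,"gripper":1},{"x":0,"y":0,"z":1.2,"yaw":0,"gripper":1},{"x":0,"y":0,"z":0,"yaw":0,"gripper":1},{"x":0,"y":0,"z":0,"yaw":0,"gripper":1}]' | tail -3
python3 - <<'E'
from h import *
from workcell import cams
go(494.7,119.1,143)
f=cams.grab_frame("scene");x0,y0=290,125
cv2.imwrite("pics/p3.png",cv2.resize(f["pixels"][y0:y0+90,x0:x0+120,::-1],(600,450),interpolation=cv2.INTER_CUBIC))
E
```

```text
ee_rot: [180.0, 0.1, 14.0]
force: [0.2, 0.0, 0.2]
gripper_width: 91.6
t 8.63 pos [494.2 120.1 164.5] rot [1.7999e+02 6.0000e-02 1.3960e+01] F [0.2 0.  0.2] w 91.6 | cm tool: [0.03 0.11 2.15]
```

View pics/p3.png

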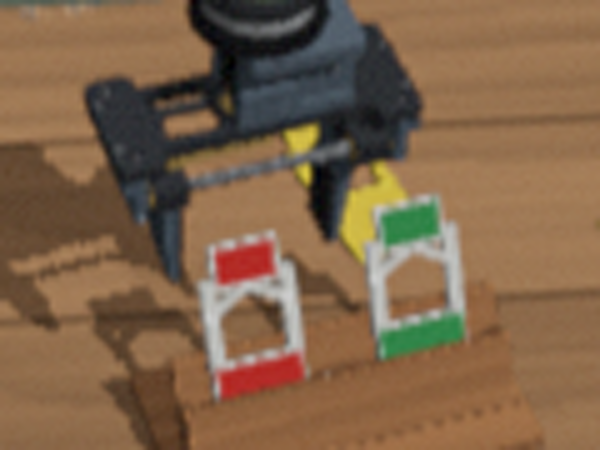

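The fingers at crop (170,270) and (330,230) straddle the red tab at (245,262), with the green tag outside. Going down and gripping.

```bash
python3 -m inch '[{"x":0,"y":0.1,"z":1.2,"yaw":0,"gripper":1},{"x":0,"y":0,"z":0.95,"yaw":0,"gripper":1},{"x":0,"y":0,"z":0,"yaw":0,"gripper":1},{"x":0,"y":0,"z":0,"yaw":0,"gripper":-1},{"x":0,"y":0,"z":0,"yaw":0,"gripper":-1},{"x":0,"y":0,"z":0,"yaw":0,"gripper":-1},{"x":0,"y":0,"z":0,"yaw":0,"gripper":-1},{"x":0,"y":0,"z":0,"yaw":0,"gripper":-1},{"x":0,"y":0,"z":0,"yaw":0,"gripper":-1},{"x":0,"y":0,"z":0,"yaw":0,"gripper":-1},{"x":0,"y":0,"z":0,"yaw":0,"gripper":-1},{"x":0,"y":0,"z":0,"yaw":0,"gripper":-1}]' 30
python3 -c "
from h import *
go(494.7,119.1,143)"
```

```text
time_s: 9.68
ee_pos: [495.7, 119.4, 143.1]
ee_rot: [180.0, -0.0, 14.0]
force: [-0.2, -1.0, 1.8]
gripper_width: 56.3
t 9.68 pos [495.7 119.4 143.1] rot [ 1.7998e+02 -4.0000e-02  1.3980e+01] F [-0.2 -1.   1.8] w 56.3 | cm tool: [-0.1   0.01  0.01]
```

```bash
python3 -m inch '[{"x":0,"y":0,"z":0,"yaw":0,"gripper":-1},{"x":0,"y":0,"z":0,"yaw":0,"gripper":-1},{"x":0,"y":0,"z":0,"yaw":0,"gripper":-1},{"x":0,"y":0,"z":0,"yaw":0,"gripper":-1}]'; python3 -m inch '[{"x":0,"y":0,"z":0,"yaw":0,"gripper":-1},{"x":0,"y":0,"z":0,"yaw":0,"gripper":-1},{"x":0,"y":0,"z":0,"yaw":0,"gripper":-1},{"x":0,"y":0,"z":0,"yaw":0,"gripper":-1}]'
```

```text
time_s: 10.02
ee_pos: [495.6, 119.5, 143.0]
ee_rot: [180.0, -0.0, 14.0]
force: [-0.6, -1.2, 3.2]
gripper_width: 56.6
time_s: 10.35
ee_pos: [495.6, 119.5, 143.0]
ee_rot: [180.0, -0.0, 14.0]
force: [0.4, -1.9, 5.4]
gripper_width: 56.6
```

The fingers stopped at 56.6 mm with an upward force, so the tips are catching the tag's shoulders (60 wide). I'll open, rise 7 mm and close again.

```bash
python3 -m inch '[{"x":0,"y":0,"z":0,"yaw":0,"gripper":0.6},{"x":0,"y":0,"z":0,"yaw":0,"gripper":0.6},{"x":0,"y":0,"z":0,"yaw":0,"gripper":0.6},{"x":0,"y":0,"z":-0.7,"yaw":0,"gripper":0.6},{"x":0,"y":0,"z":0,"yaw":0,"gripper":0.6},{"x":0,"y":0,"z":0,"yaw":0,"gripper":0.6}]'; python3 -m inch '[{"x":-0.2,"y":0,"z":0,"yaw":0,"gripper":-1},{"x":0,"y":0,"z":0,"yaw":0,"gripper":-1},{"x":0,"y":0,"z":0,"yaw":0,"gripper":-1},{"x":0,"y":0,"z":0,"yaw":0,"gripper":-1},{"x":0,"y":0,"z":0,"yaw":0,"gripper":-1},{"x":0,"y":0,"z":0,"yaw":0,"gripper":-1},{"x":0,"y":0,"z":0,"yaw":0,"gripper":-1},{"x":0,"y":0,"z":0,"yaw":0,"gripper":-1},{"x":0,"y":0,"z":0,"yaw":0,"gripper":-1},{"x":0,"y":0,"z":0,"yaw":0,"gripper":-1}]'
```

```text
time_s: 10.85
ee_pos: [495.7, 119.7, 150.2]
ee_rot: [-180.0, -0.0, 14.0]
force: [-0.0, -0.0, -1.0]
gripper_width: 72.8
time_s: 11.68
ee_pos: [493.5, 119.0, 149.8]
ee_rot: [180.0, 0.0, 14.0]
force: [0.2, 0.4, -0.8]
gripper_width: 43.3
```

Width is 43.3 mm against the 44 mm tab, so it's gripped. Drawing it out along its own z.

```bash
python3 -m inch '[{"x":0,"y":0,"z":0,"yaw":0,"gripper":-1},{"x":-0.4,"y":0,"z":-0.69,"yaw":0,"gripper":-1},{"x":-0.5,"y":0,"z":-0.87,"yaw":0,"gripper":-1},{"x":-0.5,"y":0,"z":-0.87,"yaw":0,"gripper":-1},{"x":-0.5,"y":0,"z":-0.87,"yaw":0,"gripper":-1},{"x":-0.5,"y":0,"z":-0.87,"yaw":0,"gripper":-1},{"x":-0.5,"y":0,"z":-0.87,"yaw":0,"gripper":-1},{"x":-0.5,"y":0,"z":-0.87,"yaw":0,"gripper":-1},{"x":-0.5,"y":0,"z":-0.87,"yaw":0,"gripper":-1},{"x":-0.5,"y":0,"z":-0.87,"yaw":0,"gripper":-1},{"x":0,"y":0,"z":0,"yaw":0,"gripper":-1},{"x":0,"y":0,"z":0,"yaw":0,"gripper":-1}]' 45
python3 -m inch '[{"x":0,"y":0,"z":-3,"yaw":0,"gripper":-1},{"x":0,"y":0,"z":-3.5,"yaw":0,"gripper":-1},{"x":0,"y":0,"z":-3,"yaw":0,"gripper":-1},{"x":0,"y":0,"z":-1.5,"yaw":0,"gripper":-1},{"x":0,"y":0,"z":0,"yaw":0,"gripper":-1},{"x":0,"y":0,"z":0,"yaw":0,"gripper":-1}]'
python3 - <<'E'
from h import *
from workcell import cams
fs=[cams.grab_frame(n) for n in("scene","top")];ims=[]
for f,(x0,y0),n in zip(fs,((290,90),(240,190)),("scene","top")):
    np.savez(f"pics/{n}2.npz",**f)
    ims.append(cv2.resize(f["pixels"][y0:y0+105,x0:x0+120,::-1],(400,350),interpolation=cv2.INTER_CUBIC))
cv2.imwrite("pics/p4.png",np.hstack(ims)); go(0,0,0)
E
```

```text
time_s: 12.68
ee_pos: [450.9, 108.4, 227.0]
ee_rot: [180.0, -0.1, 14.0]
force: [-0.6, -0.9, -1.1]
gripper_width: 42.9
time_s: 13.18
ee_pos: [450.9, 108.5, 335.8]
ee_rot: [180.0, 0.0, 14.0]
force: [0.2, 0.1, -1.9]
gripper_width: 43.0
t 13.28 pos [450.  108.3 334.2] rot [-180.      0.23   13.98] F [-0.6 -0.1 -1.4] w 43.1 | cm tool: [-46.28  -0.36  33.42]
```

View pics/p4.png

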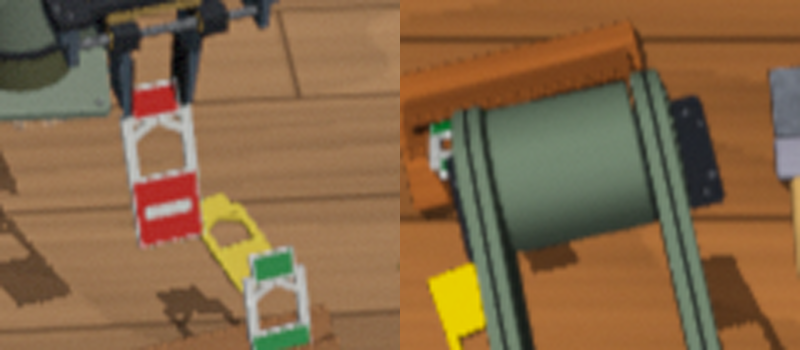

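The red tag is out and held by its tab, and the green tag is still in the rack. Fitting its lean and offset in the gripper from this view.

```bash
cat >> h.py <<'E'
from scipy.optimize import least_squares
def tagpts(tcp,yaw,lean,ox,oz,oy,L):
    """tab centre = tcp + ox*tool_x(horizontal) + oy*lat + oz*up ; lean towards -tag x ; tag x horiz = tool x"""
    y=np.radians(yaw);l=np.radians(lean);h=np.array([np.cos(y),np.sin(y),0]);lat=np.array([-np.sin(y),np.cos(y),0]);up=np.array([0,0,1.])
    zt=-np.sin(l)*h+np.cos(l)*up;xt=np.cos(l)*h+np.sin(l)*up
    tab=np.array(tcp)+ox*h+oy*lat+oz*up
    return np.array([tab+3*xt+a*lat+(b-53)*zt for a,b in L])
E
python3 - <<'E'
from h import *
S=load("pics/scene2.npz"); q=lambda u,v:(290+(u+.5)/(10/3)-.5,90+(v+.5)/(10/3)-.5)
L=[(-22,68),(22,68),(-30,-68),(30,-68),(0,36),(-21,-8),(21,-8)]
ob=np.array([q(132,91),q(175,82),q(142,247),q(202,236),q(160,118),q(138,182),q(192,171)])
f=lambda p:(proj(S,tagpts((450,108.3,334.2),13.98,p[0],p[1],p[2],p[3],L))-ob-[0.6,0]).ravel()
r=least_squares(f,[30,0,-15,0]);print(r.x,np.abs(r.fun).max(),r.fun.reshape(-1,2).round(1).tolist())
for ln in (0,15,30):
    r=least_squares(lambda p:f([ln,*p]),[0,-15,0]);print(ln,r.x,(r.fun**2).sum())
E
```

```text
[ 27.23422322   2.24571737 -22.82722838   3.22045545] 1.746311236203951 [[-1.1, 0.0], [1.2, -0.4], [-0.5, 0.5], [1.1, -0.8], [-0.5, 1.7], [1.0, -0.7], [-1.2, -0.5]]
0 [163.9462284  118.26217498 -51.99918798] 111.64886761073755
15 [ 64.27754207  31.83309299 -17.47258137] 25.48049247801235
30 [ -8.46313683 -32.36941554   6.63095499] 11.830545694526917
```

Tag fit: lean about 27–30°, tab centre about 21 mm below TCP. Both agree with the rack estimate. Next: turn to yaw 98.2 so the red face points out from the slicer.

```bash
python3 -m inch '[{"x":0,"y":0,"z":0,"yaw":-1,"gripper":-1},{"x":0,"y":0,"z":0,"yaw":-1,"gripper":-1},{"x":0,"y":0,"z":0,"yaw":-1,"gripper":-1},{"x":0,"y":0,"z":0,"yaw":-1,"gripper":-1},{"x":0,"y":0,"z":0,"yaw":-1,"gripper":-1},{"x":0,"y":0,"z":0,"yaw":-1,"gripper":-1},{"x":0,"y":0,"z":0,"yaw":-1,"gripper":-1},{"x":0,"y":0,"z":0,"yaw":-1,"gripper":-1},{"x":0,"y":0,"z":0,"yaw":-1,"gripper":-1},{"x":0,"y":0,"z":0,"yaw":-1,"gripper":-1},{"x":0,"y":0,"z":0,"yaw":-1,"gripper":-1},{"x":0,"y":0,"z":0,"yaw":-1,"gripper":-1}]' | tail -3
python3 -m inch '[{"x":0,"y":0,"z":0,"yaw":-1,"gripper":-1},{"x":0,"y":0,"z":0,"yaw":-1,"gripper":-1},{"x":0,"y":0,"z":0,"yaw":-1,"gripper":-1},{"x":0,"y":0,"z":0,"yaw":-1,"gripper":-1},{"x":0,"y":0,"z":0,"yaw":-0.85,"gripper":-1},{"x":0,"y":0,"z":0,"yaw":0,"gripper":-1}]' | tail -3
python3 -c "
from h import *
go(542.8,-110.6,335)"
```

```text
ee_rot: [-179.8, 0.1, 74.2]
force: [-0.8, -0.2, -0.7]
gripper_width: 42.9
ee_rot: [-179.8, 0.0, 98.3]
force: [0.5, -0.3, -0.7]
gripper_width: 43.0
t 14.78 pos [450.1 108.2 334.3] rot [-1.7977e+02  3.0000e-02  9.8290e+01] F [ 0.5 -0.3 -0.7] w 43.0 | cm tool: [-22.99   6.02  -0.07]
```

```bash
python3 -m inch '[{"x":-2,"y":0.6,"z":0,"yaw":0,"gripper":-1},{"x":-3,"y":0.8,"z":0,"yaw":0,"gripper":-1},{"x":-3,"y":0.8,"z":0,"yaw":0,"gripper":-1},{"x":-3,"y":0.8,"z":0,"yaw":0,"gripper":-1},{"x":-3,"y":0.8,"z":0,"yaw":0,"gripper":-1},{"x":-3,"y":0.8,"z":0,"yaw":0,"gripper":-1},{"x":-3,"y":0.8,"z":0,"yaw":0,"gripper":-1},{"x":-2,"y":0.6,"z":0,"yaw":0,"gripper":-1},{"x":-1,"y":0,"z":1,"yaw":0,"gripper":-1},{"x":0,"y":0,"z":2,"yaw":0,"gripper":-1},{"x":0,"y":0,"z":2,"yaw":0,"gripper":-1},{"x":0,"y":0,"z":2,"yaw":0,"gripper":-1}]' | tail -3
python3 -m inch '[{"x":0,"y":0,"z":2,"yaw":0,"gripper":-1},{"x":0,"y":0,"z":1,"yaw":0,"gripper":-1},{"x":0,"y":0,"z":0.2,"yaw":0,"gripper":-1},{"x":0,"y":0,"z":0,"yaw":0,"gripper":-1},{"x":0,"y":0,"z":0,"yaw":0,"gripper":-1}]' | tail -3
python3 - <<'E'
from h import *
from workcell import cams
fs=[cams.grab_frame(n) for n in("scene","top")];ims=[]
go(546.4,-135.4,232)
for f,(x0,y0),n in zip(fs,((190,115),(340,160)),("scene","top")):
    np.savez(f"pics/{n}3.npz",**f)
    ims.append(cv2.resize(f["pixels"][y0:y0+105,x0:x0+120,::-1],(400,350),interpolation=cv2.INTER_CUBIC))
cv2.imwrite("pics/p5.png",np.hstack(ims))
E
```

```text
ee_rot: [-179.9, -0.1, 98.1]
force: [0.3, 0.3, -1.6]
gripper_width: 43.1
ee_rot: [179.9, 0.0, 98.2]
force: [0.3, -0.4, -0.4]
gripper_width: 42.9
t 16.3 pos [ 543.7 -110.6  235.6] rot [1.7987e+02 5.0000e-02 9.8220e+01] F [ 0.2 -0.2 -0.5] w 43.0 | cm tool: [-2.49 -0.09  0.36]
```

View pics/p5.png

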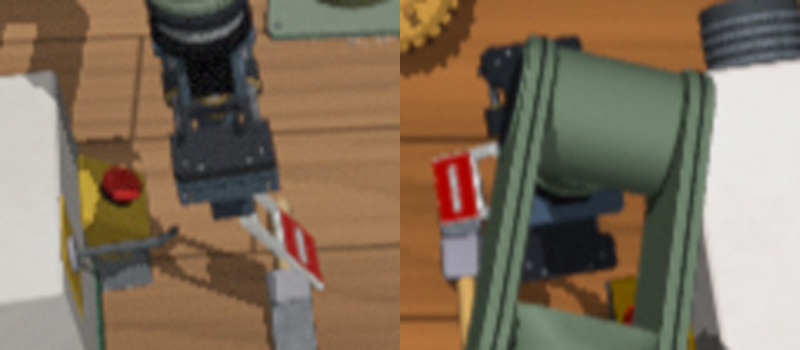

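The scene crop shows the tag leaning out with its red face outward and its opening just outboard of the hook end at crop (175,232). I'll check the lower red panel's position numerically against the grip model.

```bash
python3 - <<'E'
from h import *
S,T=load("pics/scene3.npz"),load("pics/top3.npz")
q=lambda u,v,x,y:(x+(u+.5)/(10/3)-.5,y+(v+.5)/(10/3)-.5)
out=[]
for f,bx in((S,(268,172,292,206)),(T,(346,200,366,232))):
    hs=cv2.cvtColor(f["pixels"],cv2.COLOR_RGB2HSV).astype(int);m=np.zeros(hs.shape[:2],np.uint8);x0,y0,x1,y1=bx
    c=hs[y0:y1,x0:x1];m[y0:y1,x0:x1]=(((c[...,0]<5)|(c[...,0]>175))&(c[...,1]>150)&(c[...,2]>70))
    M=cv2.moments(cv2.convexHull(cv2.findNonZero(m)));out.append((M["m10"]/M["m00"],M["m01"]/M["m00"]))
print(out);X=tri(S,T,*out);print("low panel ctr",X,"reproj",proj(S,X)-out[0],proj(T,X)-out[1])
b=tri(S,T,q(313,258,190,115),q(437,193,340,160));print("bottom edge",b)
tcp=(543.7,-110.6,235.6)
for p in((29,2.5,-21),(27.2,2.2,-22.8),(30,3,-20)):
    print(p,tagpts(tcp,98.2,p[0],p[1],p[2],0,[(0,-68),(0,-38),(0,14),(0,36)]).round(1).tolist())
E
```

```text
[(279.86912065439674, 188.38650306748465), (356.052540913006, 215.99913867355724)]
low panel ctr [535.56229347 -57.10193039 135.11933119] reproj [[0.5242638  0.01277478]] [[0.40158652 0.0034677 ]]
bottom edge [ 628.58494986 -196.49978775  412.57604701]
(29, 2.5, -21) [[534.6, -47.5, 110.2], [536.7, -61.9, 136.5], [540.3, -86.8, 181.9], [541.8, -97.4, 201.2]]
(27.2, 2.2, -22.8) [[535.1, -51.0, 106.6], [537.1, -64.6, 133.2], [540.5, -88.1, 179.5], [541.9, -98.1, 199.1]]
(30, 3, -20) [[534.3, -45.2, 112.3], [536.4, -60.0, 138.3], [540.1, -85.8, 183.3], [541.7, -96.6, 202.4]]
```

Measured panel centre agrees with the model to 1–2 mm (lean 30). Lowering to threading height and moving in, watching the force.

```bash
python3 -m inch '[{"x":0,"y":-0.08,"z":0.45,"yaw":0,"gripper":-1},{"x":-1,"y":0,"z":0,"yaw":0,"gripper":-1},{"x":-1,"y":0,"z":0,"yaw":0,"gripper":-1},{"x":-1,"y":0,"z":0,"yaw":0,"gripper":-1},{"x":-1,"y":0,"z":0,"yaw":0,"gripper":-1},{"x":0,"y":0,"z":0,"yaw":0,"gripper":-1}]'
python3 -m inch '[{"x":-0.7,"y":0,"z":0,"yaw":0,"gripper":-1},{"x":-0.7,"y":0,"z":0,"yaw":0,"gripper":-1},{"x":-0.7,"y":0,"z":0,"yaw":0,"gripper":-1},{"x":-0.7,"y":0,"z":0,"yaw":0,"gripper":-1},{"x":0,"y":0,"z":0,"yaw":0,"gripper":-1}]'
python3 - <<'E'
from h import *
from workcell import cams
go(562.8-.1426*37,-249.2+.9898*37,231)
f=cams.grab_frame("scene");x0,y0=195,130
cv2.imwrite("pics/p6.png",cv2.resize(f["pixels"][y0:y0+75,x0:x0+100,::-1],(600,450),interpolation=cv2.INTER_CUBIC))
E
```

```text
time_s: 16.8
ee_pos: [548.4, -152.8, 229.8]
ee_rot: [180.0, 0.1, 98.1]
force: [0.2, -0.1, -0.5]
gripper_width: 42.6
time_s: 17.22
ee_pos: [552.3, -179.4, 229.8]
ee_rot: [180.0, 0.0, 98.2]
force: [1.5, -0.9, -0.8]
gripper_width: 43.0
t 17.22 pos [ 552.3 -179.4  229.8] rot [1.7999e+02 5.0000e-02 9.8170e+01] F [ 1.5 -0.9 -0.8] w 43.0 | cm tool: [-3.36  0.05 -0.12]
```

View pics/p6.png

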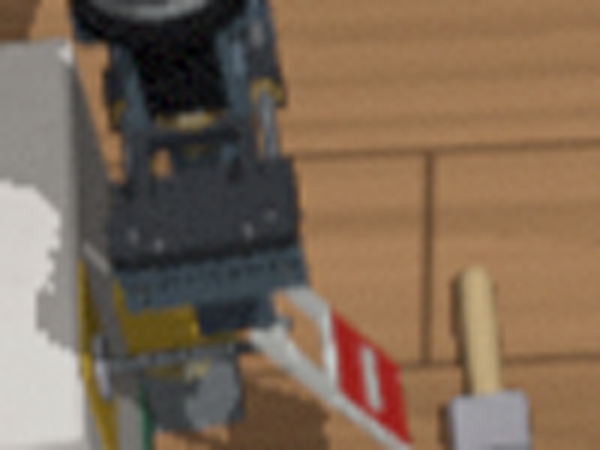

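No contact forces. The near edge of the tag has the hook passing behind it at crop (255,340). Continuing in, then lowering.

```bash
python3 -m inch '[{"x":-0.7,"y":0,"z":0,"yaw":0,"gripper":-1},{"x":-0.7,"y":0,"z":0,"yaw":0,"gripper":-1},{"x":-0.7,"y":0,"z":0,"yaw":0,"gripper":-1},{"x":0,"y":0,"z":0,"yaw":0,"gripper":-1}]' | sed -n '2p;4p'
python3 -m inch '[{"x":-0.7,"y":0,"z":0,"yaw":0,"gripper":-1},{"x":-0.6,"y":0,"z":0,"yaw":0,"gripper":-1},{"x":0,"y":0,"z":0,"yaw":0,"gripper":-1},{"x":0,"y":0,"z":0,"yaw":0,"gripper":-1}]' | sed -n '2p;4p'
python3 -m inch '[{"x":0,"y":0,"z":0.4,"yaw":0,"gripper":-1},{"x":0,"y":0,"z":0.4,"yaw":0,"gripper":-1},{"x":0,"y":0,"z":0.4,"yaw":0,"gripper":-1},{"x":0,"y":0,"z":0,"yaw":0,"gripper":-1},{"x":0,"y":0,"z":0,"yaw":0,"gripper":-1}]' | sed -n '2p;4p'
python3 -m inch '[{"x":0,"y":0,"z":0.3,"yaw":0,"gripper":-1},{"x":0,"y":0,"z":0,"yaw":0,"gripper":-1},{"x":0,"y":0,"z":0,"yaw":0,"gripper":-1}]' | sed -n '2p;4p'
python3 - <<'E'
from h import *
from workcell import cams
f=cams.grab_frame("scene");x0,y0=195,130
cv2.imwrite("pics/p7.png",cv2.resize(f["pixels"][y0:y0+75,x0:x0+100,::-1],(600,450),interpolation=cv2.INTER_CUBIC))
E
```

```text
ee_pos: [555.3, -200.2, 229.8]
force: [-0.0, 0.0, -0.3]
ee_pos: [556.9, -212.0, 229.8]
force: [0.4, -0.2, -0.3]
ee_pos: [556.6, -211.4, 217.4]
force: [0.1, -0.4, -0.6]
ee_pos: [556.8, -211.6, 214.8]
force: [-0.1, 0.7, -0.1]
```

View pics/p7.png

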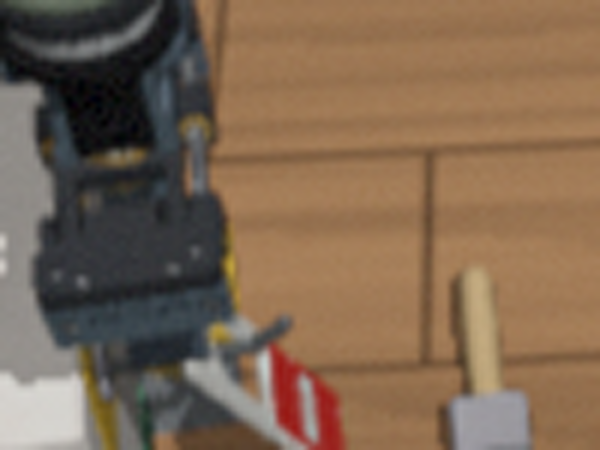

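The hook's upturned end at crop (285,325) now comes out through the opening on the red-face side, so the hook is threaded. Lowering in small steps until contact.

```bash
python3 -m inch '[{"x":0,"y":0,"z":0.25,"yaw":0,"gripper":-1},{"x":0,"y":0,"z":0,"yaw":0,"gripper":-1},{"x":0,"y":0,"z":0,"yaw":0,"gripper":-1}]' | sed -n '2p;4p'
python3 -m inch '[{"x":0,"y":0,"z":0.15,"yaw":0,"gripper":-1},{"x":0,"y":0,"z":0,"yaw":0,"gripper":-1},{"x":0,"y":0,"z":0,"yaw":0,"gripper":-1}]' | sed -n '2p;4p'
python3 -m inch '[{"x":0,"y":0,"z":0.15,"yaw":0,"gripper":-1},{"x":0,"y":0,"z":0,"yaw":0,"gripper":-1},{"x":0,"y":0,"z":0,"yaw":0,"gripper":-1}]' | sed -n '2p;4p'
```

```text
ee_pos: [557.0, -211.8, 212.4]
force: [1.6, -0.6, 0.1]
ee_pos: [557.2, -211.9, 211.5]
force: [-0.1, -0.3, 3.7]
ee_pos: [557.6, -212.1, 210.9]
force: [-0.4, -0.0, 7.2]
```

Contact at 212 mm, as predicted (211). Easing the load and releasing slowly.

```bash
python3 -m inch '[{"x":0,"y":0,"z":-0.2,"yaw":0,"gripper":-1},{"x":0,"y":0,"z":0,"yaw":0,"gripper":-1},{"x":0,"y":0,"z":0,"yaw":0,"gripper":0},{"x":0,"y":0,"z":0,"yaw":0,"gripper":0.1},{"x":0,"y":0,"z":0,"yaw":0,"gripper":0.15},{"x":0,"y":0,"z":0,"yaw":0,"gripper":0.2},{"x":0,"y":0,"z":0,"yaw":0,"gripper":0.3},{"x":0,"y":0,"z":0,"yaw":0,"gripper":0.4},{"x":0,"y":0,"z":0,"yaw":0,"gripper":0.5},{"x":0,"y":0,"z":0,"yaw":0,"gripper":0.6},{"x":0,"y":0,"z":0,"yaw":0,"gripper":0.6},{"x":0,"y":0,"z":0,"yaw":0,"gripper":0.6}]' 10 | tail -4
python3 -m inch '[{"x":0,"y":0,"z":-0.5,"yaw":0,"gripper":0.6},{"x":0,"y":0,"z":-1,"yaw":0,"gripper":0.6},{"x":0,"y":0,"z":-2,"yaw":0,"gripper":0.6},{"x":0,"y":0,"z":-3,"yaw":0,"gripper":0.6},{"x":0,"y":0,"z":-3,"yaw":0,"gripper":0.6},{"x":0,"y":0,"z":-3,"yaw":0,"gripper":0.6},{"x":3,"y":0,"z":-1,"yaw":0,"gripper":0.6},{"x":4,"y":0,"z":0,"yaw":0,"gripper":0.6},{"x":4,"y":0,"z":0,"yaw":0,"gripper":0.6},{"x":4,"y":0,"z":0,"yaw":0,"gripper":0.6},{"x":4,"y":0,"z":0,"yaw":0,"gripper":0.6},{"x":4,"y":0,"z":0,"yaw":0,"gripper":0.6}]'|tail -4
python3 -m inch '[{"x":4,"y":0,"z":0,"yaw":0,"gripper":0.6},{"x":2,"y":0,"z":0,"yaw":0,"gripper":0.6},{"x":0,"y":0,"z":0,"yaw":0,"gripper":0.6},{"x":0,"y":0,"z":0,"yaw":0,"gripper":0.6},{"x":0,"y":0,"z":0,"yaw":0,"gripper":0.6},{"x":0,"y":0,"z":0,"yaw":0,"gripper":0.6},{"x":0,"y":0,"z":0,"yaw":0,"gripper":0.6},{"x":0,"y":0,"z":0,"yaw":0,"gripper":0.6},{"x":0,"y":0,"z":0,"yaw":0,"gripper":0.6},{"x":0,"y":0,"z":0,"yaw":0,"gripper":0.6},{"x":0,"y":0,"z":0,"yaw":0,"gripper":0.6},{"x":0,"y":0,"z":0,"yaw":0,"gripper":0.6}]'|tail -4
python3 - <<'E'
from h import *
from workcell import cams
fs=[cams.grab_frame(n) for n in("scene","top")];ims=[]
for f,(x0,y0),n in zip(fs,((190,130),(360,170)),("scene","top")):
    np.savez(f"pics/{n}4.npz",**f)
    ims.append(cv2.resize(f["pixels"][y0:y0+105,x0:x0+120,::-1],(400,350),interpolation=cv2.INTER_CUBIC))
cv2.imwrite("pics/p8.png",np.hstack(ims));go(0,0,0)
E
```

```text
ee_pos: [556.9, -211.7, 211.4]
ee_rot: [180.0, 0.0, 98.2]
force: [0.2, 0.6, 1.1]
gripper_width: 73.0
ee_pos: [523.4, 17.6, 347.7]
ee_rot: [179.9, 0.0, 98.2]
force: [0.5, -0.0, 0.5]
gripper_width: 72.8
ee_pos: [515.4, 75.2, 346.3]
ee_rot: [-180.0, 0.0, 98.2]
force: [-0.2, 0.3, 0.2]
gripper_width: 73.1
t 22.5 pos [515.4  75.3 346.3] rot [1.800e+02 1.000e-02 9.823e+01] F [ 0.4 -0.3  0.1] w 73.0 | cm tool: [ -0.08 -52.09  34.63]
```

View pics/p8.png

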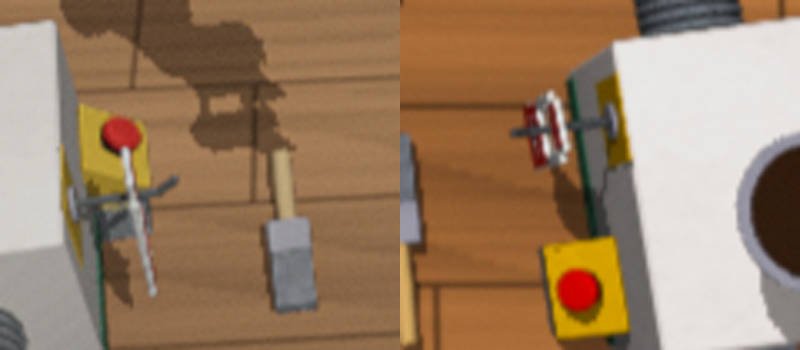

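The tag hangs on the hook (scene crop (135,215), top crop (545,130)) with red showing on the outward side. The stop is still in and the brush is untouched. Last checks: stillness, and that nothing else moved.

```bash
python3 -m inch '[{"x":0,"y":0,"z":0,"yaw":0,"gripper":0.6},{"x":0,"y":0,"z":0,"yaw":0,"gripper":0.6},{"x":0,"y":0,"z":0,"yaw":0,"gripper":0.6},{"x":0,"y":0,"z":0,"yaw":0,"gripper":0.6},{"x":0,"y":0,"z":0,"yaw":0,"gripper":0.6},{"x":0,"y":0,"z":0,"yaw":0,"gripper":0.6},{"x":0,"y":0,"z":0,"yaw":0,"gripper":0.6},{"x":0,"y":0,"z":0,"yaw":0,"gripper":0.6},{"x":0,"y":0,"z":0,"yaw":0,"gripper":0.6},{"x":0,"y":0,"z":0,"yaw":0,"gripper":0.6},{"x":0,"y":0,"z":0,"yaw":0,"gripper":0.6},{"x":0,"y":0,"z":0,"yaw":0,"gripper":0.6}]'|head -1
python3 - <<'E'
from h import *
from workcell import cams
d=lambda a,b,x0,y0,x1,y1:(np.abs(a[y0:y1,x0:x1].astype(int)-b[y0:y1,x0:x1].astype(int)).max(2)>40).sum()
a0,a4,b=load("pics/scene0.npz")["pixels"],load("pics/scene4.npz")["pixels"],cams.grab_frame("scene")
c=b["pixels"];print("tag motion",d(a4,c,205,165,260,225))
for n,bx in dict(brush=(268,172,290,225),basket=(272,242,332,295),mug=(342,235,388,280),green=(362,162,388,198)).items():print(n,d(a0,c,*bx))
t=cams.grab_frame("top");print("stop",tri(b,t,max(blobs(c,0,215,158,240,177),key=lambda q:q[1])[0],max(blobs(t["pixels"],0,400,240,430,270),key=lambda q:q[1])[0]))
E
```

```text
time_s: 23.5
tag motion 27
brush 29
basket 0
mug 0
green 0
stop [ 417.5436795  -228.78710847  103.15986797]
```

```bash
cat > w.py <<'E'
from h import *
from workcell import cams
d=lambda a,b,x0,y0,x1,y1:(np.abs(a[y0:y1,x0:x1].astype(int)-b[y0:y1,x0:x1].astype(int)).max(2)>40)
p=load("pics/scene4.npz")["pixels"] ; f=cams.grab_frame("scene");c=f["pixels"];np.savez("pics/scene4.npz",**f)
m=d(p,c,205,165,260,225);print(m.sum(),np.argwhere(m).mean(0)+[165,205] if m.any() else "")
m=d(load("pics/scene0.npz")["pixels"],c,268,172,290,225);print("brush",m.sum(),(np.argwhere(m)+[172,268]).min(0),(np.argwhere(m)+[172,268]).max(0))
E
W='[{"x":0,"y":0,"z":0,"yaw":0,"gripper":0.6},{"x":0,"y":0,"z":0,"yaw":0,"gripper":0.6},{"x":0,"y":0,"z":0,"yaw":0,"gripper":0.6},{"x":0,"y":0,"z":0,"yaw":0,"gripper":0.6}]'
python3 w.py
python3 -m inch '[{"x":0,"y":0,"z":0,"yaw":0,"gripper":0.6},{"x":0,"y":0,"z":0,"yaw":0,"gripper":0.6},{"x":0,"y":0,"z":0,"yaw":0,"gripper":0.6},{"x":0,"y":0,"z":0,"yaw":0,"gripper":0.6},{"x":0,"y":0,"z":0,"yaw":0,"gripper":0.6},{"x":0,"y":0,"z":0,"yaw":0,"gripper":0.6},{"x":0,"y":0,"z":0,"yaw":0,"gripper":0.6}]'|head -1; python3 w.py
python3 -m inch '[{"x":0,"y":0,"z":0,"yaw":0,"gripper":0.6},{"x":0,"y":0,"z":0,"yaw":0,"gripper":0.6},{"x":0,"y":0,"z":0,"yaw":0,"gripper":0.6},{"x":0,"y":0,"z":0,"yaw":0,"gripper":0.6}]'|head -1; python3 w.py
```

```text
34 [197.73529412 229.67647059]
brush 30 [172 268] [175 277]
time_s: 24.23
0 
brush 29 [172 268] [175 277]
time_s: 24.62
0 
brush 30 [172 268] [175 277]
```

The tag is still now. The brush difference is only at rows 172–175, which is the arm's shadow. One final look.

```bash
python3 - <<'E'
from h import *
from workcell import cams
ims=[]
for n,(x0,y0) in(("scene",(200,155)),("top",(375,180))):
    f=cams.grab_frame(n);ims.append(cv2.resize(f["pixels"][y0:y0+60,x0:x0+60,::-1],(400,400),interpolation=cv2.INTER_CUBIC))
cv2.imwrite("pics/p9.png",np.hstack(ims))
E
```

```text
(no output)
```

View pics/p9.png

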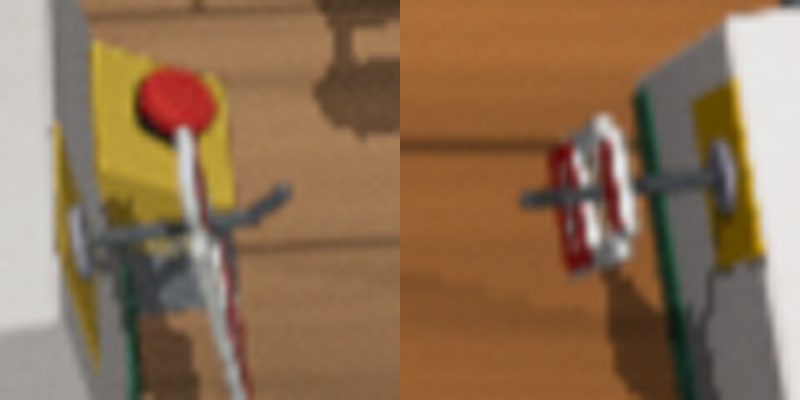

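The red lower and upper panels both face outward (top crop (570,210) and (610,185)). The hook bar passes through the opening and its upturned end stands outside. The offset between the panels matches the parallax of a vertical tag. Handing in.

```bash
python3 -c "
from workcell import env,telemetry
print(env.job_done(), telemetry.state()['time_s'])"
```

```text
the job is handed in; nothing more can be done
the job is handed in; nothing more can be done
```

The stop button is in, and the red tag hangs on the slicer's hook with its red face outward. I handed the job in at about 25 s on the robot's clock, with the gripper well clear; no verdict was reported.

- **Stop button:** I pushed along its axis to a firm stop at about 41 N. By camera the head moved 9.6 mm right after the push. The later check put it about 1 mm higher, which is within measuring error and still consistent with the 9 mm full travel.
- **Tag:** My first grip was about 7 mm too low and the fingertips caught the tag's shoulders, with an upward force of about 5 N. I opened, rose and gripped the tab properly. I then drew the tag out along its slot, threaded it over the hook until it touched, and released it.
- **Last checks:** The tag was still settling about 1 s after I had moved clear, then showed no change over the next two comparisons (0.7 s and 0.4 s apart). The green tag, basket and mug show no pixel change. The brush region differed only in one corner, which I take to be the arm's shadow.

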